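# Lock the bayonet cap on the gas filter housing

### The arm

A 7-joint arm with a two-finger parallel gripper is mounted at the origin on the work surface. World frame = base frame: x ahead of the robot, y to its left, z up, the work surface at z = 0. Lengths are in m, angles in rad, forces in N, time in s.
With the tool pointing down it reaches from about 0.425 to 1.025 m from the base axis. Payload 9.4 kg.
Tool frame: the origin (TCP) lies at the centre of the arm's flange, where the gripper is bolted on; the fingertips stand 186 mm ahead of it and the grasp point (between the pads) lies 167 mm ahead of it (bot.pinch_z is the distance from the TCP to the grasp point, in m); x points along the fingers, y is the direction in which the jaws open and shut, and the axes are right-handed (so a half turn about x gives the same grasp; the last joint's range is limited). The gripper opens to 93 mm and grips with 3 to 60 N. Pads are 15 mm wide; open, the fingers measure 128 mm over their backs; the gripper's body (75 mm by 188 mm) begins 65 mm behind the grasp point.
Start: joints at [1.034, 0.599, -0.003, 1.599, 0.002, 0.943, -0.08], TCP at [0.322, -0.65, 0.405] pointing down, gripper open.
Joint ranges: [-2.57, 2.57], [-0.35, 1.97], [-1.29, 1.29], [0.11, 2.56], [-1.05, 4.19], [0.11, 1.86], [-2.63, 2.63]. Speed limits (rad/s): [2.22, 2.22, 3.01, 3.01, 3.14, 3.14, 3.14].

### API

Orientations are given as a rotation vector (axis times angle).
In Python, from rig import bot gives the robot as it stands.
- The arm moves only by the tool apply_moves, never from a script. Its arguments are lists of equal length, an entry for each row: "dp": the shift along the world's x, y, z in cm, a list of three; "rotation": the turn, a rotation vector about the world's x, y, z in degrees, a list of three. In form: {"dp": [[dx, dy, dz], ...], "rotation": [[ax, ay, az], ...]}. A call has 1 to 10 rows; each row shifts and turns the commanded pose from where the row before left it; what a row does not reach is not made up. A row lasts 1/12 s, in which the tool goes at most 41.7 mm and 7.16 degrees, less where a joint would pass 70% of its speed; a pose out of reach is approached as far as the arm can. A call with a gripper value outside its range is refused whole. "claw" is the closure in counts, from 0 (fully open) to 255 (shut), set as the call begins (left out, the last holds). The fingers move at their own pace and stop on an object; "newtons" is the grip in N (left out, the last holds). Time passes only in rows, so rows that do not move let the fingers close. It gives the time, the measured TCP pose, the force and the opening at its end, in the units of the state.
- bot.get_obs(): the state, without advancing time (a new reading comes with each control period).
- bot.snapshot(name): name is "scene" or "top" or "wrist"; returns a dict with "img" (400x640x3 uint8, blue, green, red), "K" (3x3 intrinsics, pixels), "R" (3x3) and "t" (3): a world point X has camera coordinates R X + t; the wrist camera has in their place "tool_from_camera" (4x4, takes a point from camera to tool coordinates, whose origin is the TCP and whose axes are the tool frame's). Camera axes: x right, y down, z forward; pixel columns grow to the right and rows downward; lengths in m; the calibration is good to about 2 mm. A picture is of the moment at which its call begins: read the wrist's pose just before it. There is no depth.
- bot.close_job(): hands the job in, once; it reports no verdict.
The state is a dict: "t": time; "joint_pos": joint angles; "joint_velocities": joint speeds; "tau": joint torques, N m; "position": TCP position; "eef_rot": TCP orientation; "contact_force": force on the tool from outside, world axes, zero at the start; "wrist_torque": the same for the moment, N m; "finger_gap": finger opening in m.
Only numpy, scipy, OpenCV 4.12 (cv2) and the standard library are available. Lean on these libraries where they do the work, as an engineer would, in place of code of your own. Each camera call takes 0.05 s, during which the arm holds its last target.

### The job

Close the gas filter housing on the lab bench: take the cap with two lugs that fits it, set its lugs down through the two slots in the housing's collar, press it down against the spring and twist it a quarter turn clockwise (seen from above) so that it stays locked under the claws, then let go. Leave the plain cover and the small cap where they lie.

Things in the scene. Friction and masses are not known exactly. Their poses are not given: they have to be found in the camera images.
- housing: Fixed open steel pot, 156 mm diameter, 100 mm high; origin: centre of underside, z up. Claws (z 92-100 mm, inward to 50 mm from axis, 70 deg wide) centred on its +y and -y; slots (110 deg gaps) centred on +x and -x. Stops end the turn 95 deg clockwise of the slots' centre. Inside, a sprung cartridge, top at z 88 mm, sinks up to 12 mm (6 to 10 N). Pipe stubs at +x, -y: 111 mm from axis, z 45 mm.
- cap: The cap that fits, ~0.25 kg: steel disc 84 mm diameter, 12 mm thick; two lugs (30 mm wide, 8 mm thick, flush below) out to 62 mm from its centre along +x and -x. Black grip blade on top: 60 mm along x, 14 mm along y, up to z 67 mm. Origin: centre of underside. Half-turn symmetric. Starts on the bench. Resting on the cartridge it is too high to turn; pressed 5 to 12 mm down, lugs pass under claws.
- plain_cover: A bystander: plain round cover, the same disc (84 mm) and the same black blade as the cap, but without lugs. Origin: centre of the underside. Loose on the bench; not to be moved.
- small_cap: A bystander: smaller cap with the same black blade, disc 60 mm diameter, lugs out to 42 mm from the centre; too small for this housing. Origin: centre of the underside. Loose on the bench; not to be moved.
Mind the look-alikes: they are no part of the job. Leave any green look-alike of the cap alone.

How it is judged:
By the outcome, as a careful person would: the job done as asked, in the order asked, and still so for the second after the job is handed in, with the robot touching nothing.
It also fails if it takes over 45 s, if anything falls off the work surface, if the arm or the gripper's body presses on something with over 40 N, if the wrist force passes 120 N, or if a joint passes its speed limit or range.

## Working session

There is one attempt and no reset: what is moved stays moved. The work goes in short steps, Python scripts to look and compute and a tool call to move; the robot and the scene stay as the last step left them, time stands still between calls to the robot, and variables do not carry over. Pictures are saved under pics/ and viewed, and the job is handed in when it is done.

Besides the shell and the picture viewer there is one more tool, called after "Emit:" as name(argument=value, ...) on one line, values as JSON. apply_moves: Moves the arm, as the interface text tells. Its arguments: {"type":"object","properties":{"dp":{"type":"array"},"rotation":{"type":"array"},"claw":{"type":"number"},"newtons":{"type":"number"}},"required":["dp","rotation"]}

```bash
ls; mkdir -p pics; python3 - <<'E'
from rig import bot
import cv2
print(bot.get_obs())
print(bot.pinch_z)
for n in ("scene","top"):
    s=bot.snapshot(n); cv2.imwrite(f"pics/{n}0.png",s["img"]); print(n,s["K"],s["R"],s["t"])
E
```

```text
pics
{'t': 0.0, 'joint_pos': array([ 1.03430887,  0.60015595, -0.00256578,  1.60011586,  0.00180702,
        0.9428745 , -0.07979157]), 'joint_velocities': array([-8.32179733e-04, -2.93499838e-04, -2.18945897e-05,  4.13239872e-04,
       -1.80450564e-03, -5.60972740e-05,  7.81290047e-04]), 'tau': array([-3.03883417e-04, -7.65057778e+01,  1.49770416e+00, -2.52348858e+01,
       -5.24478871e-02,  1.70237711e-02,  1.99112983e-04]), 'position': array([ 0.32165824, -0.64952754,  0.40384215]), 'eef_rot': array([ 1.96585801,  0.46176795, -1.96683527]), 'contact_force': array([-0.28632483,  0.47240984, -0.51817578]), 'wrist_torque': array([ 0.05179124, -0.0024366 , -0.03687292]), 'finger_gap': 0.09271882289358394}
0.1673
scene [[466.94111739   0.         317.94977633]
 [  0.         466.94111739 196.94920878]
 [  0.           0.           1.        ]] [[-0.77933479  0.62659071  0.00462277]
 [ 0.43393413  0.54500706 -0.71740398]
 [-0.45203811 -0.55709191 -0.69664205]] [ 0.40325906 -0.24804731  1.27863475]
top [[437.71780639   0.         320.77192295]
 [  0.         437.71780639 203.64099187]
 [  0.           0.           1.        ]] [[ 0.0259278  -0.99937027 -0.02422402]
 [-0.9967904  -0.0240097  -0.07637035]
 [ 0.07574064  0.02612639 -0.99678522]] [0.06094493 0.59492681 1.07159301]
```

View pics/scene0.png

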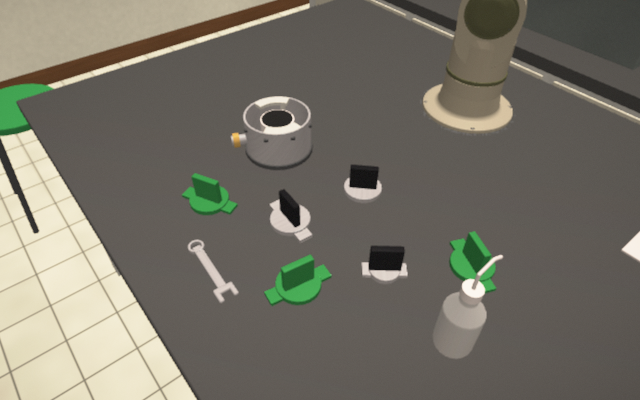

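View pics/top0.png

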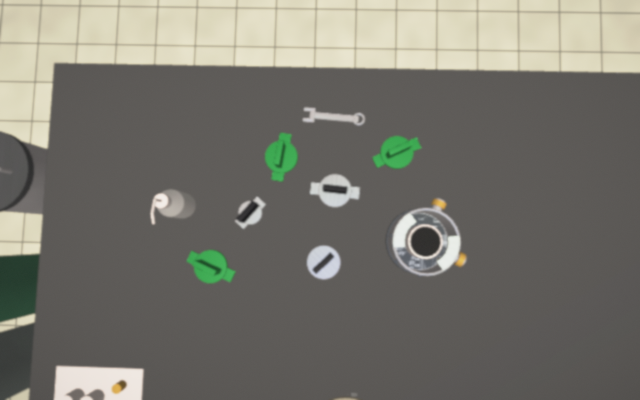

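```bash
python3 - <<'E'
import cv2,numpy as np
a=cv2.imread("pics/top0.png");b=cv2.imread("pics/scene0.png")
def c(i,x,y,w,h,W,H): return cv2.resize(i[y:y+h,x:x+w],(W,H),interpolation=cv2.INTER_CUBIC)
o=np.vstack([np.hstack([c(a,375,190,100,75,400,300),c(b,230,90,100,75,400,300)]),
np.hstack([c(a,225,160,150,112,400,300),c(b,260,150,160,120,400,300)])])
cv2.imwrite("pics/crop0.png",o)
E
```

```text
(no output)
```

View pics/crop0.png

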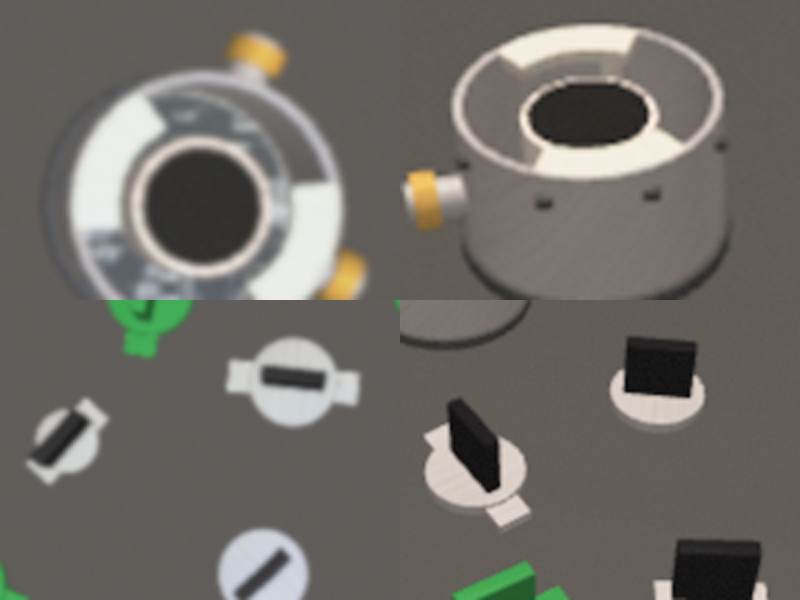

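```bash
cat > h.py <<'E'
import numpy as np,cv2
from rig import bot
def ray(s,uv,z,R=None,t=None):
    uv=np.atleast_2d(np.asarray(uv,float)); R=s["R"] if R is None else R; t=s["t"] if t is None else t
    d=np.c_[uv,np.ones(len(uv))]@np.linalg.inv(s["K"]).T@R; c=-R.T@t
    return c+d*((z-c[2])/d[:,2])[:,None]
def proj(s,X):
    p=(np.atleast_2d(X)@s["R"].T+s["t"])@s["K"].T; return p[:,:2]/p[:,2:]
E
python3 - <<'E'
from h import *
for n,cc,hc in (("top",(335,190),(426,241)),("scene",(290,215),(278,120))):
    s=bot.snapshot(n); im=s["img"]; hsv=cv2.cvtColor(im,cv2.COLOR_BGR2HSV)
    print(n,"cap hsv bg",hsv[cc[1]+12,cc[0]],hsv[300,300])
    m=((hsv[...,2]>130)&(hsv[...,1]<60)).astype(np.uint8)
    k,l,st,ce=cv2.connectedComponentsWithStats(m)
    for i in range(1,k):
        if st[i,4]>60 and st[i,4]<6000: print(i,st[i],ce[i])
    # cap comp
    i=l[cc[1]+12,cc[0]]; 
    ys,xs=np.nonzero(l==i); P=ray(s,np.c_[xs,ys],0.010)[:,:2]
    hull=cv2.convexHull(P.astype(np.float32)); r=cv2.minAreaRect(hull); print("cap rect",r)
    cm=(P.min(0)+P.max(0))/2
    far=P[np.linalg.norm(P-P.mean(0),axis=1)>0.050]
    a=far-P.mean(0); w,v=np.linalg.eigh(a.T@a); ax=v[:,1]; pr=a@ax
    A=far[pr>0].mean(0);B=far[pr<0].mean(0); print("cap lugs",A,B,"ctr",(A+B)/2,"ang",np.degrees(np.arctan2(*(A-B)[::-1])),np.linalg.norm(A-B), len(far[pr>0]),len(far[pr<0]))
    # dark blade: top z .067
    d=((hsv[...,2]<60)).astype(np.uint8); k,l2,st,ce=cv2.connectedComponentsWithStats(d)
    for i in range(1,k):
        if 30<st[i,4]<3000: print("dark",st[i],ce[i], ray(s,ce[i],0.088)[0], ray(s,ce[i],0.067)[0])
    # orange
    o=((hsv[...,0]>8)&(hsv[...,0]<28)&(hsv[...,1]>120)&(hsv[...,2]>110)).astype(np.uint8); k,l3,st,ce=cv2.connectedComponentsWithStats(o)
    for i in range(1,k):
        if st[i,4]>15: print("orange",st[i],ce[i],ray(s,ce[i],0.045)[0])
    cv2.imwrite(f"pics/m_{n}.png",np.vstack([m,d])[::1]*255) if 0 else None
E
```

```text
top cap hsv bg [103   8 216] [15 16 95]
2 [302 107  63  19 577] [332.11438475 116.41767764]
3 [309 174  51  34 958] [334.48538622 190.43841336]
4 [150 190  40  35 826] [168.0811138  204.73970944]
5 [235 196  31  33 314] [253.2611465  214.33121019]
7 [238 201  12  13  75] [242.94666667 206.16      ]
8 [ 392  205   69   71 2327] [425.23033949 241.96175333]
9 [   0  211   43   45 1819] [ 20.09785596 232.73062122]
13 [306 245  35  35 818] [323.37041565 261.82518337]
15 [  0 314  36  18 346] [ 16.94797688 322.08381503]
16 [  53  365   91   35 2645] [ 97.56710775 381.80189036]
17 [  6 388  24  12 157] [ 20.87261146 395.17834395]
cap rect ((0.6291524171829224, 0.042767949402332306), (0.08510779589414597, 0.12203597277402878), 23.82018280029297)
cap lugs [0.63385457 0.09856058] [ 0.62452866 -0.01371996] ctr [0.62919162 0.04242031] ang 85.25196346291125 0.11266717464567187 74 73
dark [  9 143  24  64 257] [ 25.86381323 174.43190661] [0.6416756  0.78539102 0.088     ] [0.64436234 0.80048474 0.067     ]
dark [325 186  20   7  88] [334.64772727 189.01136364] [0.62369205 0.0422891  0.088     ] [0
[... 2128 characters left out ...]
.72727273 184.83365571] [ 1.03751332 -0.29865165  0.088     ] [ 1.03878125 -0.32877195  0.067     ]
dark [248 153  63  16 122] [280.46721311 164.04098361] [ 0.59512179 -0.0274807   0.088     ] [ 0.58147613 -0.04845948  0.067     ]
dark [350 165  29  24 597] [363.29648241 176.27470687] [0.48712114 0.10695074 0.088     ] [0.46983464 0.09050382 0.067     ]
dark [279 190  21  37 457] [289.26695842 207.31728665] [0.65513674 0.08494586 0.088     ] [0.64351426 0.06775713 0.067     ]
dark [369 246  35  24 783] [385.63473819 257.60025543] [0.5983945  0.28265055 0.088     ] [0.58485917 0.2721267  0.067     ]
orange [232 133   8  14  76] [235.97368421 139.39473684] [ 0.59674472 -0.20805877  0.045     ]
```

```bash
python3 - <<'E'
from h import *
from scipy.spatial.transform import Rotation as Ro
o=bot.get_obs();R=Ro.from_rotvec(o["eef_rot"]).as_matrix();print(R.round(4)); print("jaw ang",np.degrees(np.arctan2(R[1,1],R[0,1])))
s=bot.snapshot("wrist");print(s["tool_from_camera"].round(4),s["K"])
tgt=np.array([.629,.043,.40]);print(np.round((tgt-o["position"])*100,2))
E
```

```text
[[-5.000e-04  4.438e-01 -8.961e-01]
 [ 8.000e-04 -8.961e-01 -4.438e-01]
 [-1.000e+00 -9.000e-04  1.000e-04]]
jaw ang -63.65290138635778
[[ 3.000e-04 -2.725e-01  9.622e-01  2.070e-02]
 [ 1.000e+00 -2.000e-04 -4.000e-04 -0.000e+00]
 [ 3.000e-04  9.622e-01  2.725e-01 -7.560e-02]
 [ 0.000e+00  0.000e+00  0.000e+00  1.000e+00]] [[298.7028352    0.         320.85793588]
 [  0.         298.7028352  199.51731157]
 [  0.           0.           1.        ]]
[30.73 69.26 -0.42]
```

Emit:
apply_moves(dp=[[1.4,3.5,0],[1.4,3.5,0],[1.4,3.5,0],[1.4,3.5,0],[1.4,3.5,0],[1.4,3.5,0],[1.4,3.5,0]], rotation=[[0,0,4],[0,0,4],[0,0,4],[0,0,4],[0,0,4],[0,0,4],[0,0,4]], claw=0, newtons=50)

```text
t: 0.83
position: [0.42, -0.403, 0.4048]
eef_rot: [1.649, 0.849, -1.649]
contact_force: [0.5, -0.2, -0.0]
finger_gap: 0.0929
```

Emit:
apply_moves(dp=[[1.2,3.5,0],[1.2,3.5,0],[1.2,3.5,0],[1.2,3.5,0],[1.2,3.5,0],[1.2,3.5,0],[0,0,0],[0,0,0]], rotation=[[0,0,3],[0,0,3],[0,0,3],[0,0,3],[0,0,3],[0,0,3],[0,0,0],[0,0,0]])

```text
t: 1.5
position: [0.4924, -0.1927, 0.4049]
eef_rot: [1.43, 1.05, -1.429]
contact_force: [0.6, -0.5, -0.5]
finger_gap: 0.093
```

```bash
cat >> h.py <<'E'
from scipy.spatial.transform import Rotation as Ro
def wrist(name):
    o=bot.get_obs(); s=bot.snapshot("wrist"); T=np.eye(4); T[:3,:3]=Ro.from_rotvec(o["eef_rot"]).as_matrix(); T[:3,3]=o["position"]
    W=T@s["tool_from_camera"]; s["R"]=W[:3,:3].T; s["t"]=-s["R"]@W[:3,3]; cv2.imwrite(f"pics/{name}.png",s["img"]); np.savez(f"{name}.npz",**{k:s[k] for k in("img","K","R","t")})
    print("TCP",o["t"],o["position"].round(4),"jaw",np.degrees(np.arctan2(T[1,1],T[0,1])).round(2),"tilt",T[:3,0].round(4),"F",o["contact_force"].round(2),"gap",round(o["finger_gap"],4)); return s
E
python3 - <<'E'
from h import *
wrist("w1")
E
```

```text
TCP 1.5 [ 0.4924 -0.1927  0.4049] jaw -17.41 tilt [ 4.e-04  3.e-04 -1.e+00] F [ 0.64 -0.52 -0.48] gap 0.093
```

View pics/w1.png

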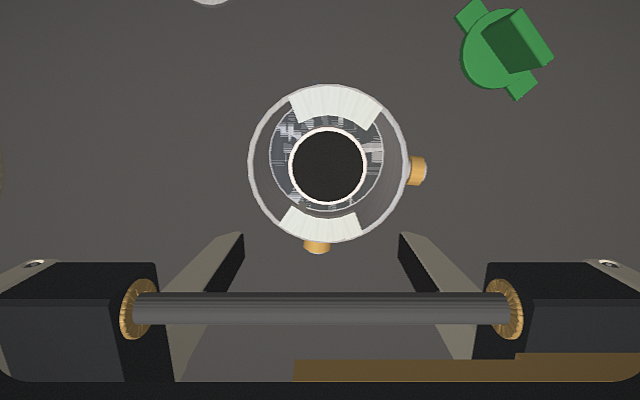

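```bash
python3 - <<'E'
from h import *
s=dict(np.load("w1.npz"));im=s["img"];hsv=cv2.cvtColor(im,cv2.COLOR_BGR2HSV)
for p in((335,105),(322,222),(249,165),(330,165)):print(p,im[p[1],p[0]])
sub=np.zeros(im.shape[:2],bool);sub[80:248,240:415]=1
# cartridge dark
d=((hsv[...,2]<60)&sub).astype(np.uint8);k,l,st,ce=cv2.connectedComponentsWithStats(d)
i=1+np.argmax(st[1:,4]);print("dark",st[i],ce[i],ray(s,ce[i],.088)[0])
# rim: outermost bright pixel along radial directions
def fit(P):
    A=np.c_[2*P,np.ones(len(P))];x=np.linalg.lstsq(A,(P**2).sum(1),rcond=None)[0];return x[:2],np.sqrt(x[2]+x[:2]@x[:2])
g=im.min(2).astype(float)
P=[]
for a in np.radians(np.arange(0,360,3)):
    r=np.arange(60,95,.25);u=328+r*np.cos(a);v=164+r*np.sin(a)
    val=cv2.remap(g.astype(np.float32),u[None].astype(np.float32),v[None].astype(np.float32),1)[0]
    j=np.nonzero(val>125)[0]
    if len(j):P.append((u[j[-1]],v[j[-1]]))
P=ray(s,P,.1)[:,:2]
for _ in range(4):
    c,r=fit(P);e=abs(np.linalg.norm(P-c,axis=1)-r);P=P[e<max(.0015,2*np.median(e))]
print("rim",c,r,len(P))
# claws
m=((im.min(2)>195)&sub).astype(np.uint8);m=cv2.morphologyEx(m,cv2.MORPH_OPEN,np.ones((7,7),np.uint8))
k,l,st,ce=cv2.connectedComponentsWithStats(m)
for i in range(1,k):
    if st[i,4]<200:continue
    ys,xs=np.nonzero(l==i);Q=ray(s,np.c_[xs,ys],.1)[:,:2]-c;rr=np.linalg.norm(Q,axis=1);an=np.degrees(np.arctan2(Q[:,1],Q[:,0]));q=an[(rr>.055)&(rr<.072)]
    print("claw",st[i],q.min(),q.max(),(q.min()+q.max())/2,np.percentile(rr,[2,98]))
E
```

```text
(335, 105) [222 228 226]
(322, 222) [218 228 226]
(249, 165) [195 199 199]
(330, 165) [44 46 48]
dark [ 293  131   70   71 3859] [327.23866287 165.89660534] [ 0.50644589 -0.1689622   0.088     ]
rim [ 0.50601544 -0.16978496] 0.0768144616474269 112
claw [ 290   86   89   42 2496] 29.409537691002722 103.68579706510351 66.54766737805312 [0.05070185 0.07462169]
claw [ 282  209   78   33 1749] -150.6744638969085 -77.00393907288905 -113.83920148489878 [0.05098708 0.0747643 ]
```

Emit:
apply_moves(dp=[[1.7,3.0,-0.5],[1.7,3.0,-0.5],[1.7,3.0,-0.5],[1.7,3.0,-0.5],[1.7,3.0,-0.5],[1.7,3.0,-0.5],[1.7,3.0,-0.5],[1.7,2.6,-0.5],[0,0,0],[0,0,0]], rotation=[[0,0,1.6],[0,0,1.6],[0,0,1.6],[0,0,1.6],[0,0,1.6],[0,0,1.6],[0,0,1.6],[0,0,1.5],[0,0,0],[0,0,0]])

```text
t: 2.38
position: [0.6283, 0.0411, 0.3638]
eef_rot: [1.272, 1.168, -1.274]
contact_force: [-0.4, -0.6, 0.3]
finger_gap: 0.093
```

```bash
python3 - <<'E'
from h import *
wrist("w2")
E
```

```text
TCP 2.3833 [0.6283 0.0411 0.3638] jaw -4.96 tilt [-1.1e-03 -2.0e-04 -1.0e+00] F [-0.41 -0.63  0.29] gap 0.093
```

View pics/w2.png

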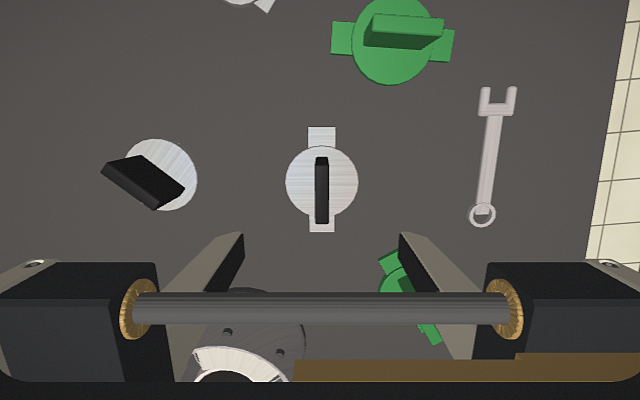

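The wrist view shows the candidates: white disc with lugs at (322,182), the plain cover at (162,175), the small cap at (245,0), green look-alikes at (392,40) and (410,280). The one at (322,182) fits: it is white, with lugs and a large disc. I'll measure it and confirm it in a crop.

```bash
python3 - <<'E'
from h import *
s=dict(np.load("w2.npz"));im=s["img"]
m=((im.min(2)>130)).astype(np.uint8);k,l,st,ce=cv2.connectedComponentsWithStats(m)
i=l[182,300];ys,xs=np.nonzero(l==i);print(st[i])
P=ray(s,np.c_[xs,ys],.010)[:,:2]
hull=cv2.convexHull(P.astype(np.float32)*1000);print(cv2.minAreaRect(hull))
c=np.array([.629,.043])
for _ in range(4):
    d=np.linalg.norm(P-c,axis=1);u=np.array([np.cos(np.radians(85)),np.sin(np.radians(85))]);f=P[(d>.048)];pr=(f-c)@u
    A=f[pr>0];B=f[pr<0];A=(A.min(0)+A.max(0))/2;B=(B.min(0)+B.max(0))/2
    am=P[((P-c)@u>.046)];bm=P[((P-c)@u<-.046)]
    A=am.mean(0);B=bm.mean(0);w=np.array([-u[1],u[0]])
    ext=[((P-c)@u).min(),((P-c)@u).max()];q=(P-c)@w; c=c+u*(sum(ext)/2)+w*((q.min()+q.max())/2)
    print("c",c,"ang",np.degrees(np.arctan2(*(A-B)[::-1])),ext,q.min(),q.max())
dk=((im.max(2)<50)).astype(np.uint8);k,l,st,ce=cv2.connectedComponentsWithStats(dk);i=l[190,322]
ys,xs=np.nonzero(l==i);print("blade",st[i],ce[i],cv2.minAreaRect(np.c_[xs,ys].astype(np.float32)),ray(s,ce[i],.067))
cv2.imwrite("pics/w2c.png",cv2.resize(im[110:250,250:400],None,fx=4,fy=4,interpolation=2))
E
```

```text
[ 285  127   73  105 4069]
((628.20068359375, 43.74781036376953), (120.83845520019531, 82.39302825927734), 85.02906036376953)
c [0.62820319 0.04374626] ang 84.80660953006075 [np.float64(-0.05975062717572213), np.float64(0.061098571333737355)] -0.04033888096689881 0.042056512869868716
c [0.62820319 0.04374626] ang 84.823584316821 [np.float64(-0.06042459925472973), np.float64(0.06042459925472974)] -0.04119769691838384 0.04119769691838369
c [0.62820319 0.04374626] ang 84.823584316821 [np.float64(-0.06042459925472973), np.float64(0.06042459925472974)] -0.04119769691838373 0.0411976969183838
c [0.62820319 0.04374626] ang 84.823584316821 [np.float64(-0.06042459925472973), np.float64(0.06042459925472974)] -0.04119769691838373 0.0411976969183838
blade [315 157  14  67 636] [322.58805031 193.18081761] ((321.5, 190.0), (66.0, 13.0), 90.0) [[0.62972845 0.04476113 0.067     ]]
```

View pics/w2c.png

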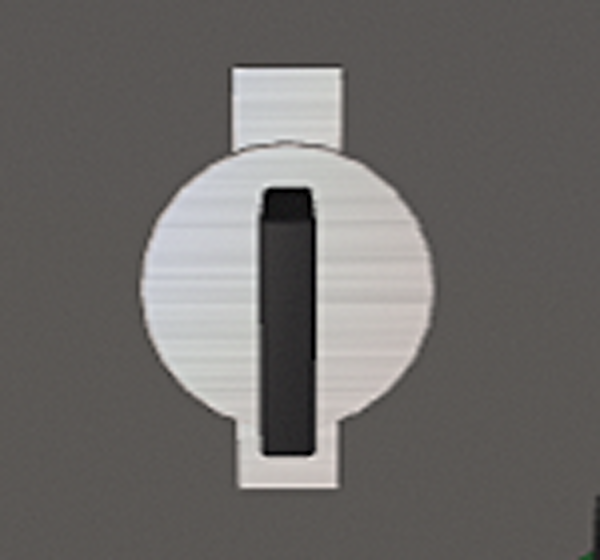

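The crop confirms it: white disc, long lugs at both ends, blade along the lugs. Centre is (0.6283, 0.0437) with the lug axis at about 85°. Descending to grasp.

Emit:
apply_moves(dp=[[0,0.25,-2.5],[0,0,-2.5],[0,0,-2.5],[0,0,-2.5],[0,0,-2.0],[0,0,-1.5],[0,0,-1.3],[0,0,0],[0,0,0]], rotation=[[0,0,0],[0,0,0],[0,0,0],[0,0,0],[0,0,0],[0,0,0],[0,0,0],[0,0,0],[0,0,0]])

```text
t: 3.18
position: [0.6276, 0.0424, 0.2167]
eef_rot: [1.273, 1.166, -1.275]
contact_force: [0.5, 0.6, 0.2]
finger_gap: 0.0932
```

Emit:
apply_moves(dp=[[0,0,0],[0,0,0],[0,0,0],[0,0,0],[0,0,0],[0,0,0],[0,0,0],[0,0,0],[0,0,0],[0,0,0]], rotation=[[0,0,0],[0,0,0],[0,0,0],[0,0,0],[0,0,0],[0,0,0],[0,0,0],[0,0,0],[0,0,0],[0,0,0]], claw=255, newtons=50)

```text
t: 4.02
position: [0.6277, 0.0438, 0.2167]
eef_rot: [1.272, 1.167, -1.273]
contact_force: [0.1, 0.4, -0.7]
finger_gap: 0.0308
```

```bash
python3 - <<'E'
from h import *
wrist("w3")
E
```

```text
TCP 4.0167 [0.6277 0.0438 0.2167] jaw -4.95 tilt [-0. -0. -1.] F [ 0.14  0.42 -0.69] gap 0.0308
```

View pics/w3.png

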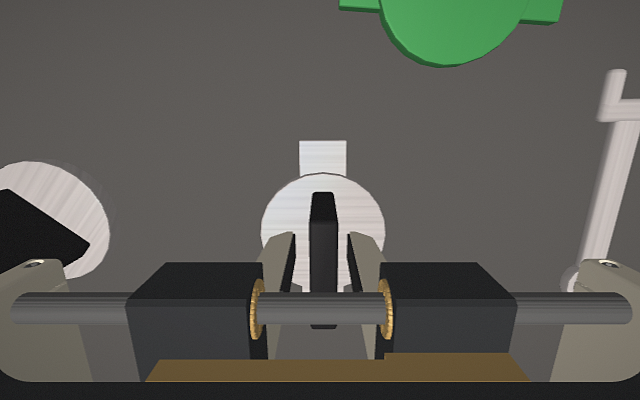

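Fingers are still closing (gap 31 mm) and the blade is centred between the pads at (322,255).

Emit:
apply_moves(dp=[[0,0,0],[0,0,0],[0,0,0],[0,0,0],[0,0,0]], rotation=[[0,0,0],[0,0,0],[0,0,0],[0,0,0],[0,0,0]])

```text
t: 4.48
position: [0.6279, 0.0438, 0.2167]
eef_rot: [1.273, 1.167, -1.272]
contact_force: [1.4, 0.6, -0.6]
finger_gap: 0.0141
```

Emit:
apply_moves(dp=[[0,0,1.5],[0,0,2.5],[0,0,3.5],[0,0,3.5],[0,0,3],[0,0,0]], rotation=[[0,0,0],[0,0,0],[0,0,0],[0,0,0],[0,0,0],[0,0,0]])

```text
t: 4.98
position: [0.6288, 0.0441, 0.3626]
eef_rot: [1.277, 1.162, -1.266]
contact_force: [0.8, 0.9, -1.6]
finger_gap: 0.0137
```

```bash
python3 - <<'E'
from h import *
wrist("w4")
E
```

```text
TCP 4.9833 [0.6288 0.0441 0.3626] jaw -4.97 tilt [ 0.0079  0.001  -1.    ] F [ 0.83  0.94 -1.56] gap 0.0137
```

View pics/w4.png

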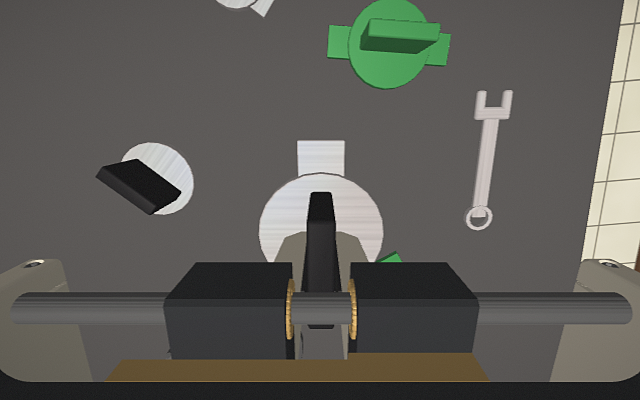

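Emit:
apply_moves(dp=[[-1,-1.8,0],[-1,-1.8,0],[-1,-1.8,0],[-1,-1.8,0],[-1,-1.8,0],[-1,-1.8,0],[-1,-1.8,0],[-1,-1.8,0],[-1,-1.8,0],[-1,-1.8,0]], rotation=[[0,0,6],[0,0,6],[0,0,6],[0,0,6],[0,0,6],[0,0,6],[0,0,6],[0,0,6],[0,0,6],[0,0,6]])

```text
t: 5.87
position: [0.5265, -0.137, 0.3552]
eef_rot: [0.474, 1.521, -0.474]
contact_force: [0.4, -0.2, -2.2]
finger_gap: 0.0139
```

Emit:
apply_moves(dp=[[-1,-1.7,0],[-1.2,-1.6,0],[0,0,0],[0,0,0],[0,0,0]], rotation=[[0,0,6],[0,0,5.4],[0,0,0],[0,0,0],[0,0,0]])

```text
t: 6.28
position: [0.5057, -0.169, 0.3559]
eef_rot: [0.324, 1.548, -0.323]
contact_force: [-0.5, -0.1, -2.0]
finger_gap: 0.0136
```

```bash
python3 - <<'E'
from h import *
s=wrist("w5")
print(bot.get_obs()["joint_pos"].round(2))
a=bot.snapshot("scene")["img"];b=bot.snapshot("top")["img"]
o=np.hstack([cv2.resize(a[30:180,190:340],(390,390)),cv2.resize(b[180:300,370:490],(390,390))]);cv2.imwrite("pics/s5.png",o)
E
```

```text
TCP 6.2833 [ 0.5057 -0.169   0.3559] jaw 66.36 tilt [-9.0e-04  1.2e-03 -1.0e+00] F [-0.49 -0.1  -1.95] gap 0.0136
[ 0.7   0.52 -0.69  2.06  0.49  0.73  0.86]
```

View pics/w5.png

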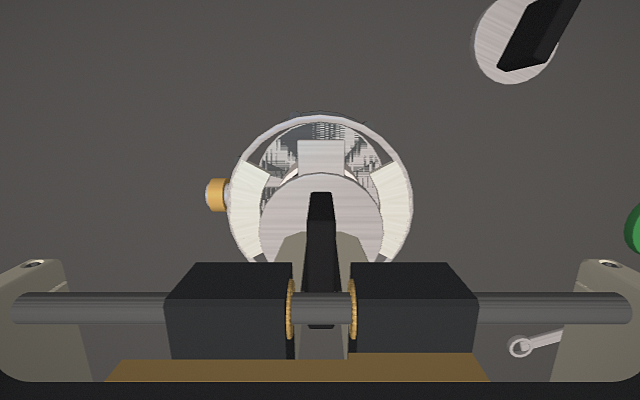

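View pics/s5.png

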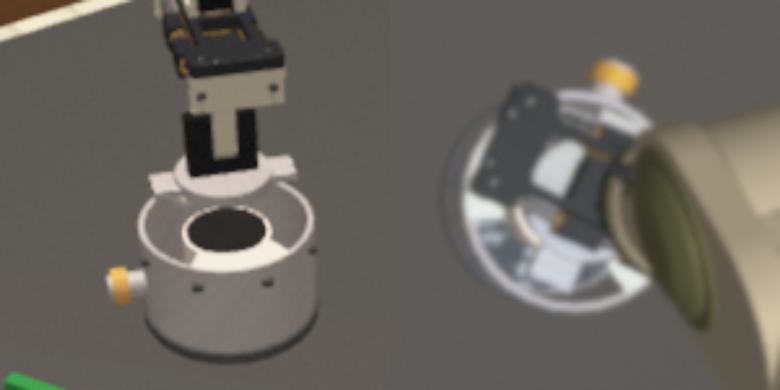

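Emit:
apply_moves(dp=[[0,0,-1],[0,0,-1],[0,0,-1],[0,0,-0.7],[0,0,-0.5],[0,0,-0.5],[0,0,0],[0,0,0]], rotation=[[0,0,0],[0,0,0],[0,0,0],[0,0,0],[0,0,0],[0,0,0],[0,0,0],[0,0,0]])

```text
t: 7.1
position: [0.5058, -0.1691, 0.3095]
eef_rot: [0.322, 1.547, -0.322]
contact_force: [0.5, 1.0, -2.2]
finger_gap: 0.0139
```

Emit:
apply_moves(dp=[[0,0,-0.3],[0,0,-0.3],[0,0,-0.3],[0,0,-0.3],[0,0,-0.1],[0,0,0]], rotation=[[0,0,0],[0,0,0],[0,0,0],[0,0,0],[0,0,0],[0,0,0]])

```text
t: 7.6
position: [0.506, -0.1692, 0.2968]
eef_rot: [0.322, 1.546, -0.322]
contact_force: [-0.4, -0.6, 5.2]
finger_gap: 0.0139
```

```bash
python3 - <<'E'
from h import *
s=wrist("w6")
a=bot.snapshot("scene")["img"]
cv2.imwrite("pics/s6.png",np.hstack([cv2.resize(a[60:180,200:340],(455,390),interpolation=2),cv2.resize(s["img"][90:300,200:450],(340,390))]))
E
```

```text
TCP 7.6 [ 0.506  -0.1692  0.2968] jaw 66.45 tilt [ 8.e-04 -3.e-04 -1.e+00] F [-0.37 -0.57  5.18] gap 0.0139
```

View pics/s6.png

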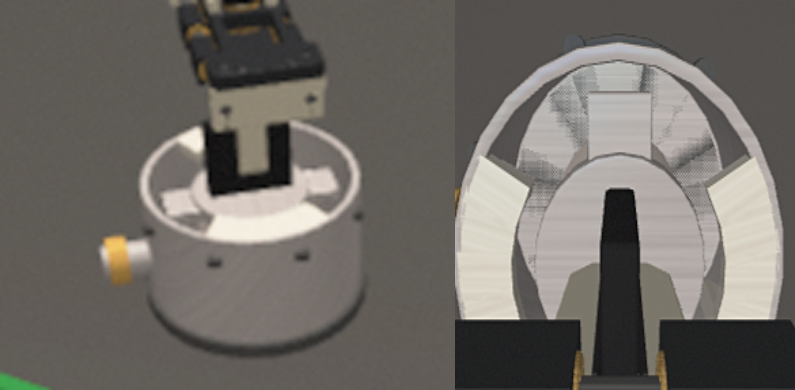

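Emit:
apply_moves(dp=[[0,0,0],[0,0,0],[0,0,0],[0,0,0],[0,0,0],[0,0,0],[0,0,0],[0,0,0],[0,0,0],[0,0,0]], rotation=[[0,0,-3],[0,0,-4],[0,0,-5],[0,0,-5],[0,0,-5],[0,0,-5],[0,0,-5],[0,0,-5],[0,0,-4],[0,0,-4]])

```text
t: 8.53
position: [0.5061, -0.1691, 0.2971]
eef_rot: [0.932, 1.361, -0.931]
contact_force: [-0.1, -0.2, 4.4]
finger_gap: 0.0141
```

```bash
python3 - <<'E'
from h import *
s=wrist("w7");o=bot.get_obs();print(o["wrist_torque"],o["joint_pos"].round(2))
E
```

```text
TCP 8.5333 [ 0.5061 -0.1691  0.2971] jaw 21.27 tilt [ 1.1e-03 -4.0e-04 -1.0e+00] F [-0.13 -0.17  4.41] gap 0.0141
[-0.10068576  0.0104118   0.03886125] [ 0.49  0.55 -0.39  2.12  0.4   0.54  0.18]
```

View pics/w7.png

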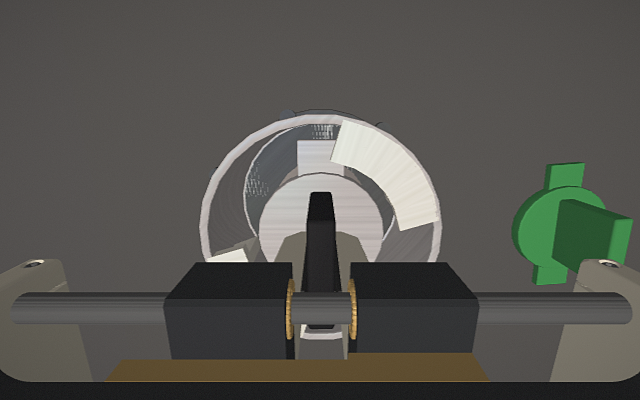

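The cap is turned 45° and its lug (320,155) is starting under the claw (385,170). Force is low. Continuing.

Emit:
apply_moves(dp=[[0,0,0],[0,0,0],[0,0,0],[0,0,0],[0,0,0],[0,0,0],[0,0,0],[0,0,0],[0,0,0],[0,0,0]], rotation=[[0,0,-4],[0,0,-5],[0,0,-5],[0,0,-5],[0,0,-5],[0,0,-5],[0,0,-5],[0,0,-5],[0,0,-4],[0,0,-2]])

```text
t: 9.42
position: [0.506, -0.1691, 0.2971]
eef_rot: [1.508, 0.983, -1.507]
contact_force: [-0.3, -0.7, 5.0]
finger_gap: 0.0135
```

Emit:
apply_moves(dp=[[0,0,0],[0,0,0]], rotation=[[0,0,-1],[0,0,0]])

```text
t: 9.58
position: [0.506, -0.1691, 0.2971]
eef_rot: [1.518, 0.974, -1.517]
contact_force: [0.4, 0.3, 4.0]
finger_gap: 0.0134
```

```bash
python3 - <<'E'
from h import *
s=wrist("w8");o=bot.get_obs();print(o["wrist_torque"],o["joint_pos"].round(2))
E
```

```text
TCP 9.5833 [ 0.506  -0.1691  0.2971] jaw -24.6 tilt [ 1.1e-03 -4.0e-04 -1.0e+00] F [0.36 0.3  3.98] gap 0.0134
[-0.03159804 -0.00109595 -0.06670938] [ 0.33  0.53 -0.16  2.13  0.17  0.5  -0.39]
```

View pics/w8.png

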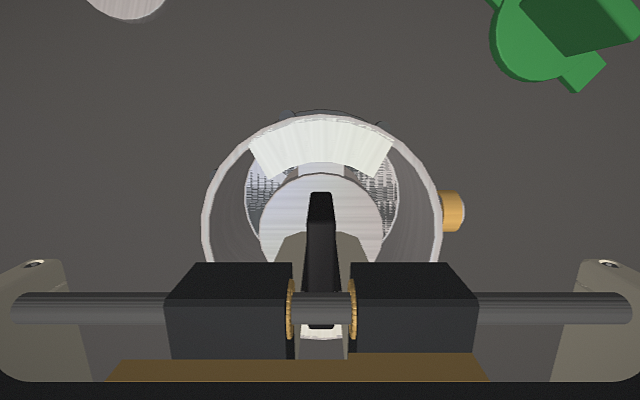

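The lug is centred under the claw (320,150) after 91°. I'll ease up so the spring seats the lugs, then release.

Emit:
apply_moves(dp=[[0,0,0.1],[0,0,0.1],[0,0,0.1],[0,0,0]], rotation=[[0,0,0],[0,0,0],[0,0,0],[0,0,0]])

```text
t: 9.97
position: [0.506, -0.1692, 0.3001]
eef_rot: [1.518, 0.974, -1.517]
contact_force: [1.3, 0.7, 4.1]
finger_gap: 0.0138
```

Emit:
apply_moves(dp=[[0,0,0],[0,0,0],[0,0,0],[0,0,0],[0,0,0],[0,0,0],[0,0,0],[0,0,0]], rotation=[[0,0,0],[0,0,0],[0,0,0],[0,0,0],[0,0,0],[0,0,0],[0,0,0],[0,0,0]], claw=0)

```text
t: 10.63
position: [0.5057, -0.1692, 0.2997]
eef_rot: [1.517, 0.975, -1.518]
contact_force: [-0.2, 0.9, 0.2]
finger_gap: 0.0622
```

Emit:
apply_moves(dp=[[0,0,1],[0,0,2],[0,0,2.5],[0,0,2.5],[0,0,2.5],[0,0,2.5],[0,0,0],[0,0,0]], rotation=[[0,0,0],[0,0,0],[0,0,0],[0,0,0],[0,0,0],[0,0,0],[0,0,0],[0,0,0]])

```text
t: 11.3
position: [0.5057, -0.1692, 0.4317]
eef_rot: [1.519, 0.972, -1.515]
contact_force: [-0.5, -0.3, -0.1]
finger_gap: 0.0934
```

```bash
python3 - <<'E'
from h import *
s=wrist("w9")
a=bot.snapshot("scene")["img"]; cv2.imwrite("pics/s9a.png",a)
cv2.imwrite("pics/s9.png",np.hstack([cv2.resize(a[60:180,200:340],(400,343),interpolation=2),cv2.resize(s["img"][60:260,210:443],(400,343))]))
E
```

```text
TCP 11.3 [ 0.5057 -0.1692  0.4317] jaw -24.57 tilt [ 0.0033 -0.0011 -1.    ] F [-0.45 -0.26 -0.1 ] gap 0.0934
```

View pics/s9.png

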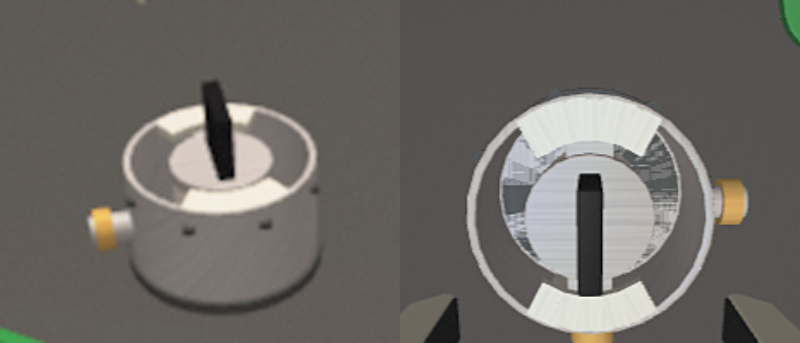

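View pics/s9a.png

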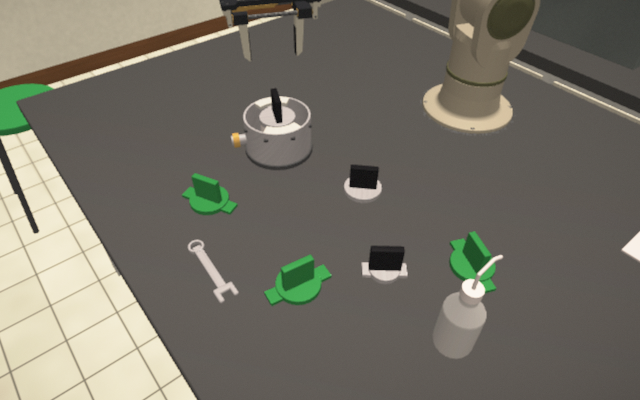

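Both lugs are under the claws, with the blade along the claw axis. The cap sits level, the gripper is clear and the bystanders are where they were.

```bash
python3 -c "
from rig import bot
print(bot.get_obs()['t'],bot.close_job())"
```

```text
the job is handed in; nothing more can be done
11.4 None
```

The cap with two lugs is locked in the housing and the job is handed in, at 11.4 s. I set it down through the slots, pressed it about 8 mm against the spring and turned it 91° clockwise. I then eased up so the spring seated the lugs under the claws, let go and raised the gripper clear.

- **Seating:** after release, the wrist and scene pictures showed both lugs under the claws and the cap looking level. The angle was read from the tool before release, and the final pictures agree with it.
- **Forces:** the readings I took never exceeded about 5 N, and were about 0 N after release.
- **Bystanders:** the plain cover, small cap and green look-alikes look unmoved in the scene view.
- **Disagreement:** before the grasp, the scene camera put the cap 6–9 mm off in y from the top view, because its lug was partly hidden. I used the wrist-camera position instead, and the grasp came out centred. No check failed.

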